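# Fit the half-dose limiter to the syrup pump and try one stroke

## Task

Fit the taller of the two black stroke-limiter clips to the empty syrup pump: draw it out of its holder, and slide it in flat between the two rails on the pump's top until its fork sits fully home round the stem. Only then press the pump head gently down until it bottoms on the clip, hold it there for a moment, and let it spring all the way up again. Leave the clip in place, and leave the lower clip and the other things alone.

Things in the scene. Friction and masses are not known exactly. Their poses are not given: they have to be found in the camera images.
- clip_tall: taller black stroke-limiter clip, 18 mm high all over, 40 g: two-pronged fork with straight tail, docked in holder_tall. Origin: underside, on the slot axis where the stem sits when home; +x out of the fork's mouth, z up. Fork 42 mm wide, x -18 to 22.5 mm; slot 16 mm wide, shut by the bridge at x -6.5 mm. Docked with its underside at 22 mm. Taken by the fork it cannot go in (no finger room there)
- clip_tail (a point): where to take the tall clip to fit it, after putting it down: middle of its tail at half height, 72 mm behind the slot axis (clip x = -72 mm), 9 mm above the underside. Tail 18 mm wide (y), from x -18 to -92 mm, round end, ribbed on top here; it stands clear of the pump when fitted. Clip's centre of mass near x -30 mm
- clip_low: the lower clip, same outline but only 10 mm high, docked in holder_low with its underside 22 mm above the counter; leave it there. Axes as the tall one's
- holder_tall: aluminium clip holder fixed to the counter. Origin on the counter below the slot axis of its docked clip; +x: the way the clip is drawn out, z up. A roofed pocket (x -100 to -22 mm, 26 mm wide inside, floor z 22, roof underside z 47, top z 51 mm, shut at the back) hides the whole tail: draw the clip level along +x, 75 mm or more. The fork lies open on a ledge 26 mm wide, to x 17 mm. Has the tall clip; may swap with the other
- holder_low: aluminium clip holder fixed to the counter. Origin on the counter below the slot axis of its docked clip; +x: the way the clip is drawn out, z up. A roofed pocket (x -100 to -22 mm, 26 mm wide inside, floor z 22, roof underside z 47, top z 51 mm, shut at the back) hides the whole tail: draw the clip level along +x, 75 mm or more. The fork lies open on a ledge 26 mm wide, to x 17 mm. Has the low clip
- pump: steel syrup pump fixed to the counter: 84x90 mm container, guide plate 90x96 mm on top (upper side z 85 mm). Origin on the counter under the stem axis; +x: the way a clip is pushed in (spout points there too), z up. Two rails on the plate along x, 16 mm high, x -20 to 29 mm, inner faces y = -24 and 24 mm (3 mm play each side of a fork), flared lead-in from x -38 mm
- pump_seat (a point): point on the stem axis at the upper side of the guide plate, 85 mm above the counter; a clip that is home has its origin within about 2 mm of it (axes as the pump's)
- head_top (a point): centre of the pump head's flat round top, 33 mm across, 76 mm above the guide plate when up; moves with the head. Below it a neck, then a disc 34 mm across, underside 40 mm above the plate when up, on a stem 12 mm thick
- plunger (a joint): how far the head is pressed, m: 0 up, 0.034 own end stop; bottoms on the tall clip at about 0.022, on the low one at 0.030. Spring: about 4 N starts it, 8 N takes it down to the tall clip; any further force goes into the clip. Press 3 to 15 N beyond that; over 40 N on the clip is too rough
- carafe: glass coffee carafe with black handle, 120x161x116 mm, bystander at the right; origin at its underside; leave it alone
- cinnamon: spice jar with a green lid, 46 mm across, 106 mm tall, bystander at the right; origin at its underside; leave it alone
- shot_glass: small shot glass, 46 mm across, 59 mm tall, bystander at the front; origin at its underside; leave it alone
- teaspoon_a: teaspoon, 134x27x12 mm, lying, bystander at the front; origin at its underside; leave it alone

How it is judged:
By the outcome, as a careful person would: the job done as asked, in the order asked, and still so for the second after the job is handed in, with the robot touching nothing.
It also fails if it takes over 72 s, if anything falls off the work surface, if the arm or the gripper's body presses on something with over 40 N, if the wrist force passes 120 N, or if a joint passes its speed limit or range.

## Robot

A 7-joint arm with a two-finger parallel gripper is mounted at the origin on a cart in front of the work surface, level with it; the furniture and walls round the work are solid. World frame = base frame: x ahead of the robot, y to its left, z up, the work surface at z = 0. Lengths are in mm, angles in rad, forces in N, time in s.
With the tool pointing down it reaches from about 400 to 875 mm from the base axis. Payload 6.5 kg.
Tool frame: the origin (TCP) lies at the very end of the fingers, on their centre line; the grasp point (between the pads) lies 19 mm behind it; z points along the fingers, y is the line along which they close (so a half turn about z gives the same grasp; the last joint's range is limited). The gripper opens to 88 mm and grips with 3 to 60 N. Pads are 18 mm wide; open, the fingers measure 123 mm over their backs; the gripper's body (75 mm by 187 mm) begins 45 mm behind the grasp point.
Start: joints at [1.135, 0.536, -0.004, 1.538, 0.003, 1.067, -0.071], TCP at [234.924, -606.053, 238.716] pointing down, gripper open.
Joint ranges: [-2.7, 2.7], [-0.37, 2.16], [-1.27, 1.26], [0.24, 2.4], [-1.31, 4.45], [0.19, 1.91], [-2.76, 2.76]. Speed limits (rad/s): [2.39, 2.39, 3.14, 3.14, 3.14, 3.14, 3.14].

## Interface

Orientations are given as a rotation vector (axis times angle).
In Python, from workcell import * gives the robot as it stands.
- The arm moves only by the tool play_rows, never from a script. Its arguments are lists of equal length, an entry for each row: "linear": the shift along the tool's x, y, z in m, a list of three; "turn": the turn, a rotation vector about the tool's x, y, z in rad, a list of three. In form: {"linear": [[tx, ty, tz], ...], "turn": [[ax, ay, az], ...]}. A call has 1 to 12 rows; each row is the pose to reach, as a shift and turn from the pose commanded when the call began, along the tool's axes at that moment; what a row does not reach only later rows make up. A row lasts 1/12 s, in which the tool goes at most 41.7 mm and 7.16 degrees, less where a joint would pass 70% of its speed; a pose out of reach is approached as far as the arm can. A call with a gripper value outside its range is refused whole. "gripper" is the opening, from -1 (shut) to 1 (fully open), set as the call begins (left out, the last holds). The fingers move at their own pace and stop on an object; "force" is the grip in N (left out, the last holds). Time passes only in rows, so rows that repeat a pose let the fingers close. It gives the time, the measured TCP pose, the force, the opening and the grip force at its end, in the units of the state.
- sense(): the state, without advancing time (a new reading comes with each control period).
- capture(name): name is "scene" or "top" or "wrist"; returns a dict with "image" (384x512x3 uint8, red, green, blue), "mtx" (3x3 intrinsics, pixels), "origin" and "rotation" of the camera in the world; the wrist camera has in their place "hand_eye" (4x4, takes a point from camera to tool coordinates, whose origin is the TCP and whose axes are the flange's). Camera axes: x right, y up, looking along -z (the intrinsics and any distortion apply to the point x, -y, -z); pixel columns grow to the right and rows downward; lengths in mm; the calibration is good to about 2 mm. A picture is of the moment at which its call begins: read the wrist's pose just before it. There is no depth.
- hand_in(): hands the job in; it is judged then, once.
Trained networks look in the newest picture that a camera, given by its name, has taken for a name from the list of things; names that differ only in an ending like _2 or _b are one class to them, and where a whole thing is asked for, a point or a joint stands for the part that bears it (a point fixed in the world has none). Each returns a list of dicts, best first, with "confidence" (0 to 1); they miss things now and then, are a little off and sometimes report something else, mostly with a low value. They report only what shows in the picture. A call takes as long as a camera call.
- look_for(camera, thing): "rect" ([left, top, width, height] in pixels, round what is visible of it).
The state is a dict: "time": time; "joint_pos": joint angles; "joint_velocities": joint speeds; "joint_torque": joint torques, N m; "ee_pos": TCP position; "eef_rot": TCP orientation; "wrist_force": force on the tool from outside, world axes, zero at the start; "ft_torque": the same for the moment, N m; "finger_gap": finger opening in mm; "grasp_force": force on a finger pad.
Only numpy, scipy, OpenCV 4.12 (cv2) and the standard library are available. Lean on these libraries where they do the work, as an engineer would, in place of code of your own. Each camera call takes 0.05 s, during which the arm holds its last target. There are 200 camera calls.

## Working session

There is one attempt and no reset: what is moved stays moved. The work goes in short steps, Python scripts to look and compute and a tool call to move; the robot and the scene stay as the last step left them, time stands still between calls to the robot, and variables do not carry over. Pictures are saved under pics/ and viewed, at most 10 in all, crops included, and the job is handed in when it is done.

Besides the shell and the picture viewer there is one more tool, called after "Request:" by a JSON object that holds its "op" and its "data". play_rows: Moves the arm, as the interface text tells. Its arguments: {"type":"object","properties":{"linear":{"type":"array"},"turn":{"type":"array"},"gripper":{"type":"number"},"force":{"type":"number"}},"required":["linear","turn"]}

```bash
mkdir -p pics; ls; python3 - <<'E'
from workcell import *
import cv2
for n in ("scene","top"):
    c=capture(n); cv2.imwrite(f"pics/{n}0.png",c["image"][:,:,::-1])
    print(n,c["mtx"],c["origin"],c["rotation"],[k for k in c])
    for t in ("clip_tall","clip_low","holder_tall","pump","head_top","carafe","cinnamon","shot_glass","teaspoon_a"):
        print(t,[(d["rect"],round(d["confidence"],2)) for d in look_for(n,t)[:3]])
print(sense())
E
```

```text
pics
scene [[390.11442621   0.         252.94514968]
 [  0.         390.11442621 189.63297928]
 [  0.           0.           1.        ]] [160.88097606 760.79707527 806.8756674 ] [ 0.23792612 -1.17530694 -2.46476463] ['image', 'mtx', 'origin', 'rotation']
clip_tall [([176.0, 245.2, 14.5, 14.8], 0.47)]
clip_low []
holder_tall [([160.1, 255.1, 30.5, 39.0], 0.98)]
pump [([234.1, 146.5, 39.6, 54.1], 0.65)]
head_top [([241.4, 145.2, 26.1, 25.7], 0.65)]
carafe [([282.9, 130.4, 37.0, 46.4], 0.76)]
cinnamon [([260.1, 127.1, 14.1, 31.3], 0.71)]
shot_glass [([272.2, 202.0, 17.2, 22.4], 0.66), ([262.3, 127.4, 12.1, 27.8], 0.56)]
teaspoon_a []
top [[399.0220199    0.         248.85062196]
 [  0.         399.0220199  191.38788248]
 [  0.           0.           1.        ]] [ 331.21607231  -45.88706374 1098.32236267] [ 0.17355949 -0.11696117 -1.56588526] ['image', 'mtx', 'origin', 'rotation']
clip_tall [([163.5, 156.0, 12.8, 18.9], 0.64), ([365.7, 152.4, 25.7, 24.4], 0.61), ([289.5, 220.2, 47.0, 25.8], 0.44)]
clip_low [([289.9, 222.4, 46.3, 23.8], 0.71), ([158.8, 205.0, 17.6, 13.8], 0.56)]
holder_
[... 405 characters left out ...]
t_pos': array([ 1.13480862,  0.53640037, -0.0044232 ,  1.53790934,  0.00256952,
        1.06726726, -0.07121653]), 'joint_velocities': array([ 0.00050222,  0.00098552,  0.00039812, -0.00053303, -0.00052088,
        0.00211991,  0.00054282]), 'joint_torque': array([-1.33821122e-04, -5.70886624e+01,  9.90001112e-01, -2.51910800e+01,
       -5.62524714e-02,  1.08434010e-02, -6.62998957e-06]), 'ee_pos': array([ 234.94244505, -606.05109518,  238.71177299]), 'eef_rot': array([3.08802144e+00, 5.77592942e-01, 2.34295488e-05]), 'wrist_force': array([-0.35756468,  0.55393363, -0.60186264]), 'ft_torque': array([-0.01580366, -0.01922846, -0.00458182]), 'grasp_force': 0.0, 'finger_gap': 88.3342634366896}
```

```bash
python3 - <<'E'
import cv2
t=cv2.imread("pics/top0.png");s=cv2.imread("pics/scene0.png")
cv2.imwrite("pics/a.png",cv2.resize(t[130:270,110:310],None,fx=4,fy=4,interpolation=cv2.INTER_CUBIC))
cv2.imwrite("pics/b.png",cv2.resize(s[120:310,90:340],None,fx=3.1,fy=3.1,interpolation=cv2.INTER_CUBIC))
E
```

```text
(no output)
```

View pics/a.png

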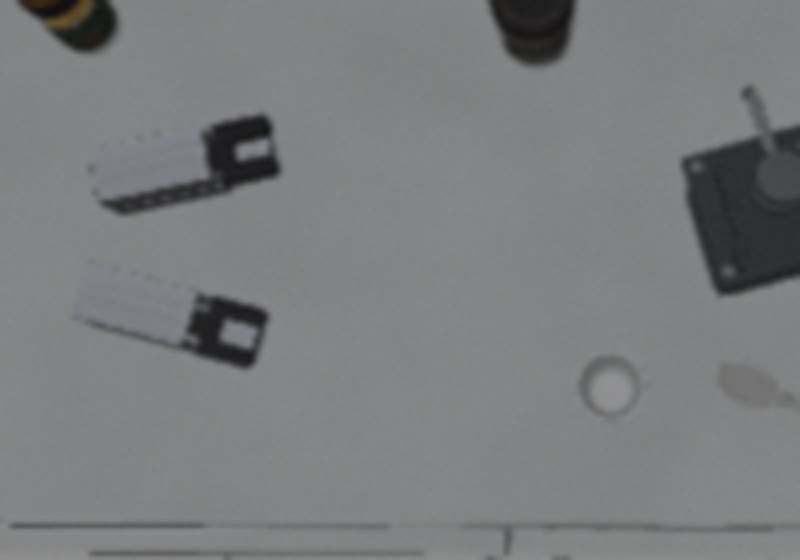

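View pics/b.png

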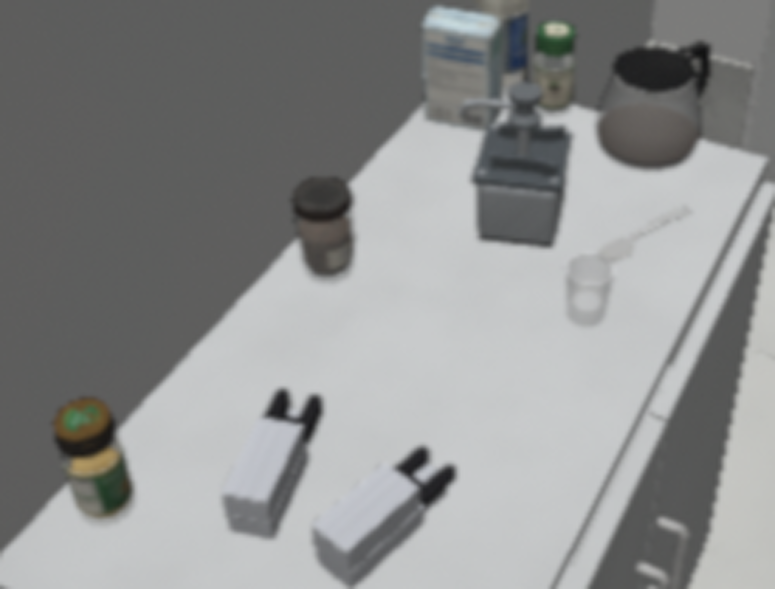

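The top view shows two holders at left with black forks, at about px (171,169) and (167,213), opening to the right. The pump is at (305,180) with its spout pointing up. Next I'll compute rough poses.

```bash
cat > h.py <<'E'
from workcell import *
import numpy as np, cv2
from scipy.spatial.transform import Rotation as R
def T(c,s=None):
    if "hand_eye" in c:
        A=np.eye(4);A[:3,:3]=R.from_rotvec(s["eef_rot"]).as_matrix();A[:3,3]=s["ee_pos"];A=A@np.array(c["hand_eye"])
        return A[:3,:3],A[:3,3]
    r=np.array(c["rotation"]);return (R.from_rotvec(r).as_matrix() if r.size==3 else r),np.array(c["origin"])
def ray(K,Rm,o,px,z):
    px=np.atleast_2d(px).astype(float)
    d=np.c_[(px[:,0]-K[0,2])/K[0,0],-(px[:,1]-K[1,2])/K[1,1],-np.ones(len(px))]@Rm.T
    return o+d*((np.atleast_1d(z)-o[2])/d[:,2])[:,None]
def proj(K,Rm,o,P):
    q=(np.atleast_2d(P)-o)@Rm
    return np.c_[K[0,2]+K[0,0]*q[:,0]/-q[:,2],K[1,2]-K[1,1]*q[:,1]/-q[:,2]]
def snap(n):
    s=sense();c=capture(n);Rm,o=T(c,s);return c["image"],np.array(c["mtx"]),Rm,o
E
python3 - <<'E'
from h import *
i,K,Rm,o=snap("top")
f=lambda p,z:ray(K,Rm,o,np.array(p)/4+[110,130],z).round(0)
print("upper fork l/r mid",f([[210,158],[275,147]],40)); print("lower",f([[195,320],[262,338]],40))
print("plate cnr",f([[683,160],[720,290]],85),"headtop",f([[785,178]],161),"spout",f([[748,92]],150))
print("shot",f([[610,385]],59))
p=ray(K,Rm,o,[[301,167],[290,222],[336,235]],[161,0,0]);print(p.round())
s=sense();print(R.from_rotvec(s["eef_rot"]).as_matrix().round(3)); c=capture("wrist");print(c["hand_eye"],c["mtx"])
cv2.imwrite("pics/c.png",cv2.resize(i[130:270,260:430,::-1],None,fx=4.5,fy=4.2,interpolation=cv2.INTER_CUBIC))
E
```

```text
upper fork l/r mid [[591. 231.  40.]
 [599. 186.  40.]]
lower [[479. 236.  40.]
 [467. 190.  40.]]
plate cnr [[ 577.  -92.   85.]
 [ 492. -115.   85.]] headtop [[ 547. -149.  161.]] spout [[ 604. -129.  150.]]
shot [[433. -44.  59.]]
[[ 566. -137.  161.]
 [ 451. -119.    0.]
 [ 415. -244.    0.]]
[[ 0.932  0.361 -0.   ]
 [ 0.361 -0.932 -0.   ]
 [-0.    -0.    -1.   ]]
[[ 3.19332916e-04  9.46434599e-01  3.22895413e-01  8.53111351e+01]
 [ 9.99999622e-01 -5.63393745e-04  6.62389520e-04 -7.68820356e-02]
 [ 8.08825616e-04  3.22895079e-01 -9.46434421e-01 -1.47207630e+02]
 [ 0.00000000e+00  0.00000000e+00  0.00000000e+00  1.00000000e+00]] [[281.03808214   0.         253.19904686]
 [  0.         281.03808214 187.54942068]
 [  0.           0.           1.        ]]
```

View pics/c.png

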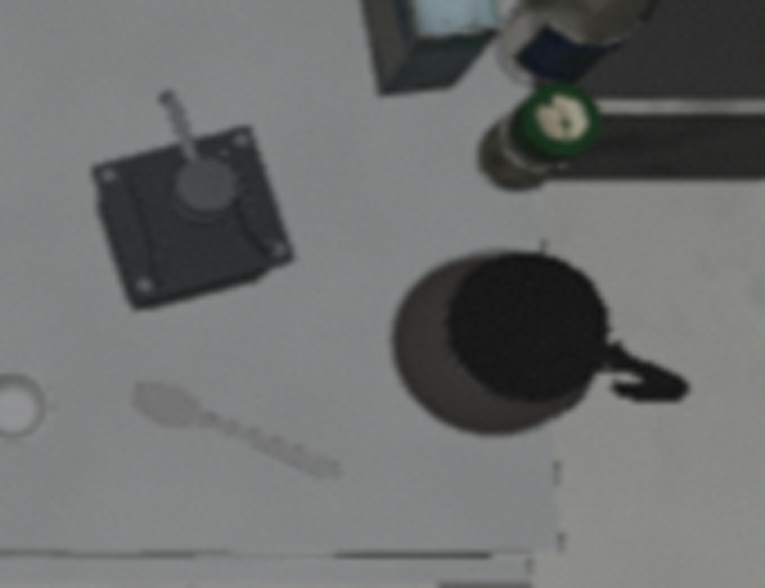

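The crop shows the pump plate corners at crop px (93,168), (248,127), (294,258) and (135,308), with the head at (207,187). That puts the pump near (547,-149) mm, yaw about 15°. I'll move the wrist camera over the holders.

Request:
{"op": "play_rows", "data": {"linear": [[0.364,-0.262,-0.02],[0.364,-0.262,-0.02],[0.364,-0.262,-0.02],[0.364,-0.262,-0.02],[0.364,-0.262,-0.02],[0.364,-0.262,-0.02],[0.364,-0.262,-0.02],[0.364,-0.262,-0.02],[0.364,-0.262,-0.02],[0.364,-0.262,-0.02],[0.364,-0.262,-0.02],[0.364,-0.262,-0.02]], "turn": [[0,0,-0.6],[0,0,-0.6],[0,0,-0.6],[0,0,-0.6],[0,0,-0.6],[0,0,-0.6],[0,0,-0.6],[0,0,-0.6],[0,0,-0.6],[0,0,-0.6],[0,0,-0.6],[0,0,-0.6]]}}

```text
time: 2.1
ee_pos: [483.9, -222.7, 259.6]
eef_rot: [-2.771, -1.479, -0.007]
wrist_force: [-0.3, 0.2, 0.7]
finger_gap: 88.2
grasp_force: 0.0
```

```bash
python3 - <<'E'
from h import *
import pickle
d=snap("wrist");pickle.dump(d,open("w1.pkl","wb"));cv2.imwrite("pics/w1.png",d[0][:,:,::-1])
E
```

Request:
{"op": "play_rows", "data": {"linear": [[0.395,-0.21,0.029],[0.395,-0.21,0.029],[0.395,-0.21,0.029],[0.395,-0.21,0.029],[0.395,-0.21,0.029],[0.395,-0.21,0.029],[0.395,-0.21,0.029],[0.395,-0.21,0.029],[0.395,-0.21,0.029],[0.395,-0.21,0.029],[0.395,-0.21,0.029],[0.395,-0.21,0.029]], "turn": [[0,0,-0.6],[0,0,-0.6],[0,0,-0.6],[0,0,-0.6],[0,0,-0.6],[0,0,-0.6],[0,0,-0.6],[0,0,-0.6],[0,0,-0.6],[0,0,-0.6],[0,0,-0.6],[0,0,-0.6]]}}

```text
time: 3.15
ee_pos: [528.9, 221.1, 229.6]
eef_rot: [-2.212, -2.226, -0.005]
wrist_force: [-0.8, -0.0, -0.3]
finger_gap: 88.4
grasp_force: 0.0
```

```bash
python3 - <<'E'
from h import *
import pickle
d=snap("wrist");pickle.dump(d,open("w2.pkl","wb"))
a=cv2.imread("pics/w1.png");b=d[0][:,:,::-1];cv2.imwrite("pics/w2.png",b)
cv2.imwrite("pics/d.png",cv2.resize(np.vstack([a,b]),None,fx=.78,fy=.78))
print(sense()["ee_pos"],sense()["joint_pos"])
for t in("clip_tall","clip_low"):print(t,look_for("wrist",t))
cv2.imwrite("pics/e.png",cv2.resize(b,None,fx=1.5,fy=1.5,interpolation=cv2.INTER_CUBIC))
E
```

```text
[529.37071494 217.09191536 229.41962216] [-0.04964506  0.47353605 -0.55491419  1.73385204  0.2849044   1.01524377
 -0.70346427]
clip_tall [{'rect': [289.6, 155.0, 39.6, 33.3], 'confidence': 0.64}]
clip_low [{'rect': [192.8, 151.1, 36.3, 34.4], 'confidence': 0.69}, {'rect': [191.8, 349.3, 19.2, 19.4], 'confidence': 0.42}]
```

View pics/e.png

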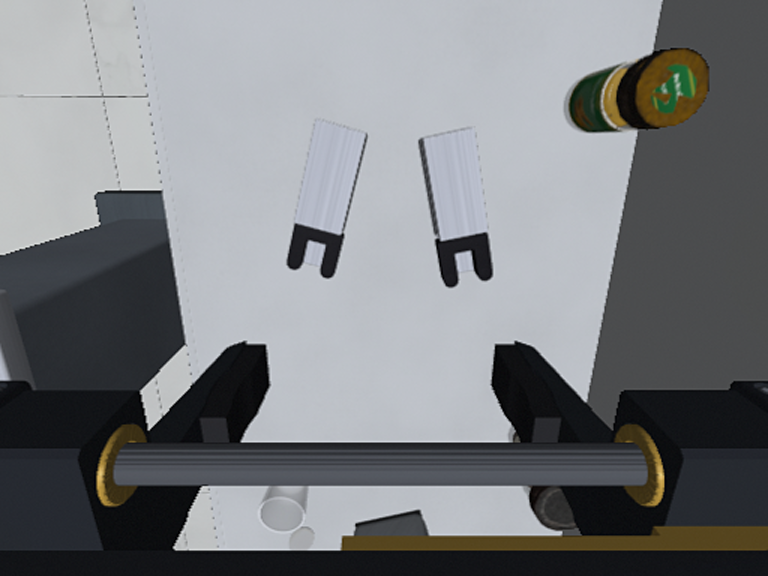

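```bash
python3 - <<'E'
import cv2
a=cv2.imread("pics/w1.png");cv2.imwrite("pics/f.png",cv2.resize(a,None,fx=1.5,fy=1.5,interpolation=cv2.INTER_CUBIC))
E
```

```text
(no output)
```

View pics/f.png

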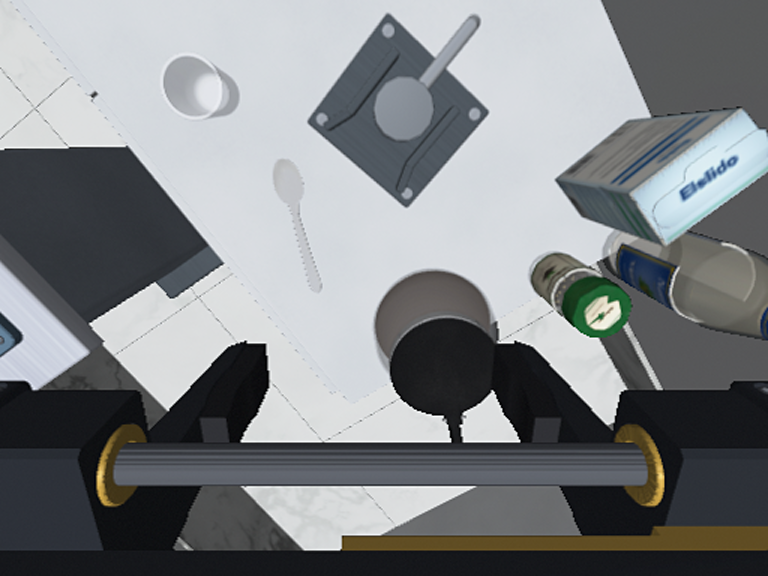

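The wrist views show both forks: the near-robot one around px (316,250)/1.5 and the far one around (463,260)/1.5. The pump plate corners are at about (387,12), (488,112), (405,207) and (308,122)/1.5, and the head is at (403,108)/1.5. Next I fit models for both clip heights.

```bash
cat > fit.py <<'E'
from h import *
import pickle
from scipy.optimize import minimize
def outline(): # fork (rounded tips)
    a=np.linspace(0,np.pi,9)
    w=6.5; 
    def tip(yc): return [(22.5-w+w*np.sin(t),yc+w*np.cos(t)) for t in a]
    return np.array([(-18,21)]+tip(14.5)+[(-6.5,8),(-6.5,-8)]+tip(-14.5)+[(-18,-21)])
O=outline()
def render(K,Rm,o,p,h,z0,shape,S=4,O=O):
    c,s=np.cos(p[2]),np.sin(p[2]);W=O@np.array([[c,s],[-s,c]])+p[:2]
    m=np.zeros((shape[0]*S,shape[1]*S),np.uint8)
    A=proj(K,Rm,o,np.c_[W,np.full(len(W),z0+h)]);B=proj(K,Rm,o,np.c_[W,np.full(len(W),z0)])
    q=lambda P:(((P+.5)*S-.5)*16).round().astype(np.int32)
    A,B=q(A),q(B)
    for P in(A,B):cv2.fillPoly(m,[P],255,shift=4)
    for i in range(len(A)):
        j=(i+1)%len(A);cv2.fillConvexPoly(m,np.array([A[i],A[j],B[j],B[i]]),255,shift=4)
    return cv2.resize(m,shape[::-1],interpolation=cv2.INTER_AREA)/255.
def fit(d,box,p0,h,z0):
    I,K,Rm,o=d;x,y,w,hh=box
    g=I.max(2).astype(float)[y:y+hh,x:x+w]
    t=np.clip((190-g)/(190-30),0,1)
    K2=K.copy();K2[0,2]-=x;K2[1,2]-=y
    f=lambda p:((render(K2,Rm,o,np.array(p)*[1,1,.03],h,z0,t.shape)-t)**2).sum()
    b=None
    for dx in(0,5):
      r=minimize(f,[p0[0]+dx,p0[1],p0[2]/.03],method="Nelder-Mead",options=dict(initial_simplex=np.array([p0[0]+dx,p0[1],p0[2]/.03])+np.array([[0,0,0],[6,0,0],[0,6,0],[0,0,4]]),maxiter=300))
      if b is None or r.fun<b.fun:b=r
    return b.x*[1,1,.03],b.fun
E
cat > f1.py <<'E'
from fit import *
d=pickle.load(open("w2.pkl","rb"));I,K,Rm,o=d
for nm,box,g in(("near",(188,148,45,40),(470,210,-1.83)),("far",(284,150,48,44),(597,205,-1.4))):
    for h in(10,18):
        p,e=fit(d,box,g,h,22);print(nm,h,p.round(2),np.degrees(p[2]).round(1),round(e,2))
d=pickle.load(open("w1.pkl","rb"));I,K,Rm,o=d
c=np.array([(387,12),(488,112),(405,207),(308,122)])/1.5
P=ray(K,Rm,o,c,85);print(P.round(1),P.mean(0).round(1),[np.linalg.norm(P[i]-P[i-1]).round(1) for i in range(4)],[np.degrees(np.arctan2(*(P[i]-P[i-1])[1::-1])).round(1) for i in range(4)])
print("head",ray(K,Rm,o,np.array([403,108])/1.5,161).round(1))
E
python3 f1.py
```

```text
near 10 [474.41 217.37  -1.84] -105.2 71.64
near 18 [475.67 219.87  -1.86] -106.4 146.25
far 10 [601.58 209.89  -1.36] -77.6 35.69
far 18 [600.58 211.82  -1.35] -77.5 95.09
[[ 580.1  -88.6   85. ]
 [ 605.7 -179.9   85. ]
 [ 520.4 -203.7   85. ]
 [ 495.5 -114.1   85. ]] [ 550.4 -146.6   85. ] [np.float64(88.4), np.float64(94.9), np.float64(88.6), np.float64(93.0)] [np.float64(16.8), np.float64(-74.4), np.float64(-164.5), np.float64(105.5)]
head [[ 550.9 -146.1  161. ]]
```

```bash
python3 - <<'E'
s=open("fit.py").read()
s=s.replace("    return cv2.resize(m,shape","""    if occ:
        F=np.array([(-22,15),(-22,-15),(-100,-15),(-100,15)])@np.array([[c,s],[-s,c]])+p[:2]
        for zz in(51,47): cv2.fillPoly(m,[q(proj(K,Rm,o,np.c_[F,np.full(4,zz)]))],0,shift=4)
    return cv2.resize(m,shape""").replace("S=4,O=O)","S=4,O=O,occ=True)")
open("fit.py","w").write(s)
s=open("f1.py").read().replace('print(nm,h','''I,K,Rm,o=d;x,y,w,hh=box;K2=K.copy();K2[0,2]-=x;K2[1,2]-=y
        m=render(K2,Rm,o,p,h,22,(hh,w));u=np.hstack([I[y:y+hh,x:x+w,1],(255-255*m).astype(np.uint8)]);L.append(cv2.resize(u,(380,180)))
        print(nm,h''').replace("from fit import *","from fit import *\nL=[]")+'\ncv2.imwrite("pics/g.png",np.vstack([np.hstack(L[:2]),np.hstack(L[2:])]))\n'
open("f1.py","w").write(s)
E
python3 f1.py|head -4
```

```text
near 10 [474.6  218.19  -1.84] -105.5 23.76
near 18 [475.57 219.05  -1.87] -107.1 90.29
far 10 [601.05 211.68  -1.36] -78.0 48.43
far 18 [600.1  212.85  -1.34] -77.0 36.25
```

View pics/g.png

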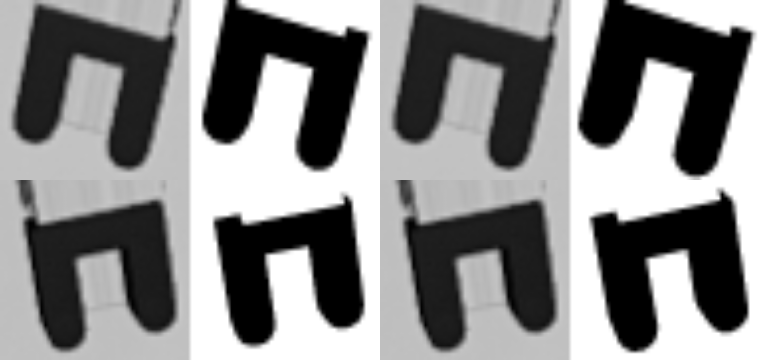

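The far fork (x≈600 mm) fits as the tall clip, with its roof edge at top and deeper sides visible. The near one matches 10 mm. I'll approach the tall one.

```bash
cat > go.py <<'E'
import sys
from h import *
x,y,z,psi=map(float,sys.argv[1:5])
s=sense();A=R.from_rotvec(s["eef_rot"])
a=np.radians(psi);B=R.from_matrix(np.array([[np.cos(a),np.sin(a),0],[np.sin(a),-np.cos(a),0],[0,0,-1]]))
l=A.inv().apply(np.array([x,y,z])-s["ee_pos"])/1000
print("lin",l.round(4),"turn",(A.inv()*B).as_rotvec().round(4),"rows",np.linalg.norm(l)/.0417,"pos",s["ee_pos"].round(1),"F",s["wrist_force"].round(1),"gap",s["finger_gap"],s["joint_pos"].round(2))
E
python3 go.py 600.7 210.5 90 102.7
```

```text
lin [-0.0016  0.0707  0.1393] turn [-0.0007  0.0016 -0.224 ] rows 3.7451059296145535 pos [530.1 212.4 229.3] F [ 0.1 -1.8  0.5] gap 88.28726230718873 [-0.05  0.47 -0.55  1.74  0.29  1.02 -0.7 ]
```

Request:
{"op": "play_rows", "data": {"linear": [[-0.0016,0.0707,0.05],[-0.0016,0.0707,0.1],[-0.0016,0.0707,0.139],[-0.0016,0.0707,0.139],[-0.0016,0.0707,0.139],[-0.0016,0.0707,0.139],[-0.0016,0.0707,0.139]], "turn": [[0,0,-0.12],[0,0,-0.224],[0,0,-0.224],[0,0,-0.224],[0,0,-0.224],[0,0,-0.224],[0,0,-0.224]], "gripper": 0.41}}

```text
time: 3.88
ee_pos: [601.4, 211.8, 92.8]
eef_rot: [1.962, 2.452, 0.002]
wrist_force: [0.4, -0.0, 0.6]
finger_gap: 62.1
grasp_force: 0.0
```

```bash
python3 go.py 600.7 210.5 11 102.7; python3 - <<'E'
from fit import *
d=snap("wrist");pickle.dump(d,open("w3.pkl","wb"));cv2.imwrite("pics/w3.png",d[0][:,:,::-1])
O3=proj(*d[1:],[[600.3,212.5,40]]);print(O3,look_for("wrist","clip_tall"))
E
```

```text
lin [-0.0011 -0.0011  0.0818] turn [ 0.002   0.0001 -0.0003] rows 1.9611963354309019 pos [601.4 211.8  92.8] F [ 0.4 -0.   0.6] gap 62.08072976619579 [-0.06  0.75 -0.5   1.65  0.45  0.86 -0.53]
[[250.66209215 206.76651777]] [{'rect': [228.5, 183.2, 51.4, 47.7], 'confidence': 0.97}]
```

View pics/w3.png

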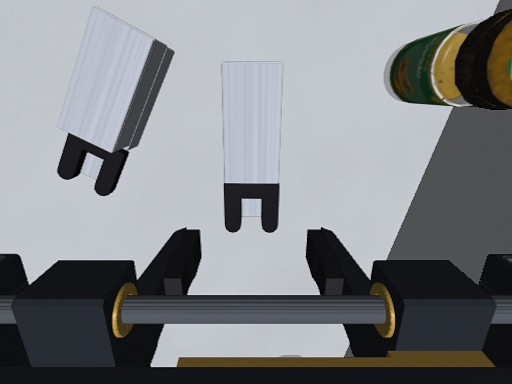

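The clip is straight in the image: fork from col 225 to 279, tips at row 232, centred between the fingers. I'll go down and close.

Request:
{"op": "play_rows", "data": {"linear": [[-0.001,0,0.03],[-0.001,0,0.055],[-0.001,0,0.075],[-0.001,0,0.08],[-0.001,0,0.08],[-0.001,0,0.08]], "turn": [[0,0,0],[0,0,0],[0,0,0],[0,0,0],[0,0,0],[0,0,0]]}}

```text
time: 4.48
ee_pos: [601.8, 212.4, 12.8]
eef_rot: [1.959, 2.454, 0.004]
wrist_force: [0.1, 0.0, 0.8]
finger_gap: 62.3
grasp_force: 0.0
```

Request:
{"op": "play_rows", "data": {"linear": [[0,0,0],[0,0,0],[0,0,0],[0,0,0],[0,0,0],[0,0,0]], "turn": [[0,0,0],[0,0,0],[0,0,0],[0,0,0],[0,0,0],[0,0,0]], "gripper": -0.2, "force": 25}}

```text
time: 4.98
ee_pos: [601.3, 211.9, 11.8]
eef_rot: [1.96, 2.454, 0.002]
wrist_force: [-1.4, -1.2, 7.3]
finger_gap: 41.4
grasp_force: 25.0
```

Request:
{"op": "play_rows", "data": {"linear": [[0,0,-0.003],[-0.008,0,-0.003],[-0.018,0,-0.003],[-0.03,0,-0.003],[-0.042,0,-0.003],[-0.054,0,-0.003],[-0.066,0,-0.003],[-0.078,0,-0.003],[-0.09,0,-0.003],[-0.105,0,-0.003],[-0.12,0,-0.003],[-0.12,0,-0.003]], "turn": [[0,0,0],[0,0,0],[0,0,0],[0,0,0],[0,0,0],[0,0,0],[0,0,0],[0,0,0],[0,0,0],[0,0,0],[0,0,0],[0,0,0]]}}

```text
time: 5.98
ee_pos: [628.3, 89.0, 13.4]
eef_rot: [1.965, 2.448, -0.004]
wrist_force: [0.4, -1.0, -0.5]
finger_gap: 41.7
grasp_force: 25.0
```

```bash
python3 - <<'E'
from fit import *
d=snap("wrist");pickle.dump(d,open("w4.pkl","wb"));cv2.imwrite("pics/w4.png",d[0][:,:,::-1])
print(sense()["wrist_force"])
E
```

```text
[ 0.44998672  0.58952714 -1.04817746]
```

View pics/w4.png

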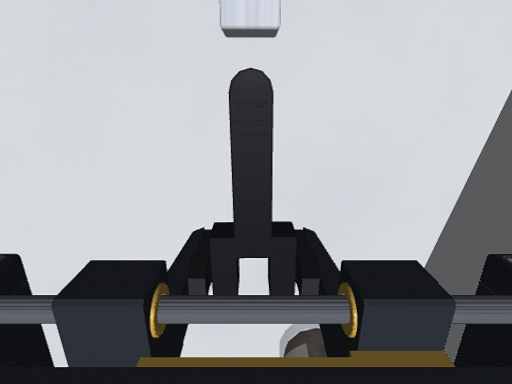

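The clip is out, held straight. Its tail runs from row 235 to the round end at (251,68), clear of the holder at row 37. The fingertips stick out about 10 mm below the clip, so I can't lay it flat on the counter. Instead I'll rest the tail on the holder's roof with the fork overhanging the front, then take the tail there.

```bash
python3 - <<'E'
from fit import *
d=pickle.load(open("w4.pkl","rb"));I,K,Rm,o=d
s=sense();A=R.from_rotvec(s["eef_rot"])
for z in(40,42,44):
    q=A.inv().apply(ray(K,Rm,o,[[251,68],[219,37],[281,37]],[z,51,51])-s["ee_pos"]);print(q.round(1))
q=A.inv().apply(ray(K,Rm,o,[[240,258],[268,258],[230,110],[272,110]],42)-s["ee_pos"]);print(q.round(1))
print(s["ee_pos"])
E
python3 go.py 628.3 89 85 102.7
```

```text
[[ 91.    0.2 -26.6]
 [100.1 -10.8 -37.7]
 [100.1  10.7 -37.7]]
[[ 90.8   0.2 -28.6]
 [100.1 -10.8 -37.7]
 [100.1  10.7 -37.7]]
[[ 90.7   0.2 -30.6]
 [100.1 -10.8 -37.7]
 [100.1  10.7 -37.7]]
[[  5.5  -5.5 -28.5]
 [  5.5   8.2 -28.5]
 [ 75.1  -8.4 -28.6]
 [ 75.1   8.7 -28.6]]
[627.83908606  91.52887104  13.49678325]
lin [-0.0027 -0.0001 -0.0715] turn [-0.0002  0.0015 -0.0023] rows 1.7158131164941004 pos [627.8  91.5  13.5] F [ 0.4  0.6 -1. ] gap 41.26812088767131 [ 0.1   0.86 -0.45  1.67  0.52  0.74 -0.39]
```

Request:
{"op": "play_rows", "data": {"linear": [[0,0,-0.03],[0,0,-0.055],[0,0,-0.055],[0.015,0,-0.055],[0.04,0,-0.055],[0.065,0,-0.055],[0.09,0,-0.055],[0.11,0,-0.055],[0.122,0,-0.055],[0.1273,0,-0.055],[0.1273,0,-0.055],[0.1273,0,-0.055]], "turn": [[0,0,0],[0,0,0],[0,0,0],[0,0,0],[0,0,0],[0,0,0],[0,0,0],[0,0,0],[0,0,0],[0,0,0],[0,0,0],[0,0,0]]}}

```text
time: 7.03
ee_pos: [599.0, 217.8, 68.1]
eef_rot: [1.961, 2.454, -0.002]
wrist_force: [1.0, -1.0, -0.9]
finger_gap: 41.3
grasp_force: 25.0
```

```bash
python3 go.py 600.4 215.8 41.5 102.7
```

```text
lin [-0.0022  0.0009  0.0266] turn [-0.0009  0.0011  0.0009] rows 0.6414627896294575 pos [599.  217.8  68.1] F [ 1.  -1.  -0.9] gap 41.29079532107474 [-0.08  0.79 -0.49  1.65  0.47  0.83 -0.56]
```

Request:
{"op": "play_rows", "data": {"linear": [[-0.002,0.001,0.012],[-0.002,0.001,0.02],[-0.002,0.001,0.024],[-0.002,0.001,0.0255],[-0.002,0.001,0.0265],[-0.002,0.001,0.0265],[-0.002,0.001,0.0265]], "turn": [[0,0,0],[0,0,0],[0,0,0],[0,0,0],[0,0,0],[0,0,0],[0,0,0]]}}

```text
time: 7.62
ee_pos: [600.6, 217.2, 42.4]
eef_rot: [1.96, 2.455, 0.001]
wrist_force: [-0.4, -0.1, -0.4]
finger_gap: 41.7
grasp_force: 25.0
```

Request:
{"op": "play_rows", "data": {"linear": [[0,0,0.001],[0,0,0.0015],[0,0,0.002],[0,0,0.002]], "turn": [[0,0,0],[0,0,0],[0,0,0],[0,0,0]]}}

```text
time: 7.95
ee_pos: [600.7, 217.2, 40.7]
eef_rot: [1.96, 2.455, 0.0]
wrist_force: [-1.2, -0.9, 3.8]
finger_gap: 41.8
grasp_force: 25.0
```

Contact (3.8 N). I'll release and rise.

Request:
{"op": "play_rows", "data": {"linear": [[0,0,0],[0,0,0],[0,0,0],[0,0,0],[0,0,-0.02],[0,0,-0.05],[0,0,-0.065],[0,0,-0.065],[0,0,-0.065]], "turn": [[0,0,0],[0,0,0],[0,0,0],[0,0,0],[0,0,0],[0,0,0],[0,0,0],[0,0,0],[0,0,0]], "gripper": 0.41}}

```text
time: 8.7
ee_pos: [601.1, 217.2, 105.9]
eef_rot: [1.96, 2.454, 0.002]
wrist_force: [-0.2, 0.4, -0.4]
finger_gap: 61.9
grasp_force: 0.0
```

```bash
python3 - <<'E'
from fit import *
d=snap("wrist");pickle.dump(d,open("w5.pkl","wb"));cv2.imwrite("pics/w5.png",d[0][:,:,::-1])
E
python3 go.py 584.5 286.5 100 102.7
```

```text
lin [0.0715 0.     0.0047] turn [-0.0003  0.0003  0.0013] rows 1.7173194242816452 pos [600.3 216.8 104.7] F [-0.2 -0.9 -0.5] gap 61.722351286572135 [-0.06  0.74 -0.52  1.64  0.44  0.89 -0.53]
```

View pics/w5.png

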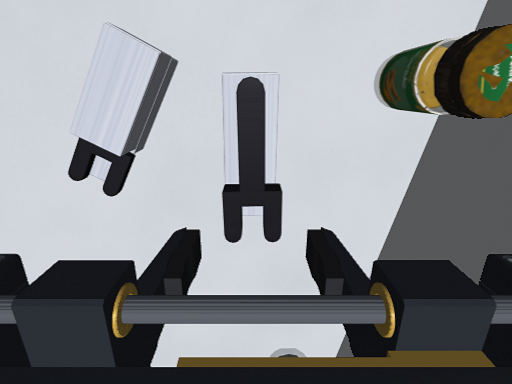

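The clip lies straight on the roof, tail from (251,78) to row 185, fork overhanging the front. I'll take the tail at 72 mm behind the slot axis.

Request:
{"op": "play_rows", "data": {"linear": [[0.04,0,0],[0.0728,0,0.005],[0.0728,0,0.02],[0.0728,0,0.035],[0.0728,0,0.044],[0.0728,0,0.049],[0.0728,0,0.05],[0.0728,0,0.05],[0.0728,0,0.05]], "turn": [[0,0,0],[0,0,0],[0,0,0],[0,0,0],[0,0,0],[0,0,0],[0,0,0],[0,0,0],[0,0,0]], "gripper": 0.2}}

```text
time: 9.5
ee_pos: [585.0, 287.5, 55.6]
eef_rot: [1.962, 2.453, 0.001]
wrist_force: [-0.3, 1.6, 0.8]
finger_gap: 52.9
grasp_force: 0.0
```

```bash
python3 go.py 584.5 288.3 53.0 102.7
```

```text
lin [ 0.0009 -0.0003  0.0026] turn [0.0006 0.0001 0.0002] rows 0.06587364068199855 pos [585.  287.5  55.6] F [-0.3  1.6  0.8] gap 52.869132164084334 [-0.2   0.82 -0.49  1.61  0.48  0.83 -0.66]
```

Request:
{"op": "play_rows", "data": {"linear": [[0.001,0,0.0015],[0.001,0,0.0025],[0.001,0,0.0025]], "turn": [[0,0,0],[0,0,0],[0,0,0]]}}

```text
time: 9.75
ee_pos: [584.3, 289.1, 53.0]
eef_rot: [1.96, 2.455, 0.001]
wrist_force: [-0.3, -0.2, 0.2]
finger_gap: 52.7
grasp_force: 0.0
```

Request:
{"op": "play_rows", "data": {"linear": [[0,0,0],[0,0,0],[0,0,0],[0,0,0],[0,0,0],[0,0,0],[0,0,0],[0,0,0],[0,0,0]], "turn": [[0,0,0],[0,0,0],[0,0,0],[0,0,0],[0,0,0],[0,0,0],[0,0,0],[0,0,0],[0,0,0]], "gripper": -0.8, "force": 40}}

```text
time: 10.5
ee_pos: [584.2, 289.0, 52.7]
eef_rot: [1.96, 2.455, -0.0]
wrist_force: [-0.9, -0.6, -0.5]
finger_gap: 17.3
grasp_force: 40.0
```

The tail is held (gap 17.3, 40 N). I'll lift, and refine the pump pose from the stored pictures.

Request:
{"op": "play_rows", "data": {"linear": [[0,0,-0.015],[0,0,-0.04],[0,0,-0.08],[0,0,-0.12],[0,0,-0.16],[0,0,-0.16],[0,0,-0.16]], "turn": [[0,0,0],[0,0,0],[0,0,0],[0,0,0],[0,0,0],[0,0,0],[0,0,0]]}}

```text
time: 11.08
ee_pos: [585.5, 290.1, 216.6]
eef_rot: [1.959, 2.453, 0.009]
wrist_force: [0.1, 0.5, -0.3]
finger_gap: 17.6
grasp_force: 40.0
```

```bash
cat > plate.py <<'E'
from fit import *
def plate(d,thr=150,name=None,c0=(550,-147)):
    I,K,Rm,o=d;S=4;N=140
    X,Y=np.meshgrid(np.arange(-N/2,N/2,1/S)+c0[0],np.arange(-N/2,N/2,1/S)+c0[1])
    uv=proj(K,Rm,o,np.c_[X.ravel(),Y.ravel(),np.full(X.size,85.)]).astype(np.float32)
    W=cv2.remap(I,uv[:,0].reshape(X.shape),uv[:,1].reshape(X.shape),cv2.INTER_CUBIC)
    m=(W.max(2)<thr).astype(np.uint8);m=cv2.morphologyEx(m,cv2.MORPH_CLOSE,np.ones((25,25)))
    m=cv2.morphologyEx(m,cv2.MORPH_OPEN,np.ones((81,81)))
    cs=max(cv2.findContours(m,0,2)[0],key=cv2.contourArea);(cx,cy),(w,h),a=cv2.minAreaRect(cs)
    print(name,"centre",cx/S-N/2+c0[0],cy/S-N/2+c0[1],"size",w/S,h/S,"ang",a,"area",cv2.contourArea(cs)/S/S)
    return W
if __name__=="__main__":
    w1=pickle.load(open("w1.pkl","rb"))
    for t in(110,140,160):plate(w1,t,f"w1 {t}")
    d=snap("top")
    for t in(70,85,100):W=plate(d,t,f"top {t}")
    I,K,Rm,o=w1
    print("carafe base",ray(K,Rm,o,np.array([435,318])/1.5,10),"rim",ray(K,Rm,o,np.array([443,366])/1.5,116))
    print(w1[0][60:75:5,205:330:12].max(2))
E
python3 plate.py; python3 go.py 550 150 212 150
```

```text
w1 110 centre 550.4044647216797 -146.55899810791016 size 88.65025329589844 94.78895568847656 ang 15.751175880432129 area 5807.0
w1 140 centre 550.5047149658203 -146.51651000976562 size 89.49040222167969 95.49993133544922 ang 15.945395469665527 area 6499.8125
w1 160 centre 551.6575317382812 -146.18016815185547 size 92.23663330078125 95.96240997314453 ang 15.993584632873535 area 8347.71875
top 70 centre 541.125 -144.875 size 96.25 86.75 ang 90.0 area 5576.375
top 85 centre 545.6750640869141 -146.2826919555664 size 92.98450469970703 97.0969467163086 ang 15.662105560302734 area 6544.5
top 100 centre 546.0810546875 -146.4005355834961 size 95.15567016601562 99.14636993408203 ang 15.892829895019531 area 8792.375
carafe base [[ 482.15272681 -327.8774908    10.        ]] rim [[ 479.19347623 -319.38519324  116.        ]]
[[221 224  98  98 130 155 151  97  97 225 224]
 [221  94  99  96 158 155 151  97  97  96 224]
 [221  97  96  70 157 154 149  75  86  95 225]]
lin [-0.1281 -0.0643  0.0019] turn [ 1.700e-03  6.000e-04 -8.242e-01] rows 3.436697162405052 pos [584.4 289.1 214. ] F [-0.   0.5 -0.3] gap 17.888901844178 [-0.15  0.63 -0.57  1.53  0.37  1.09 -0.58]
```

Request:
{"op": "play_rows", "data": {"linear": [[-0.02,-0.013,0],[-0.05,-0.032,0],[-0.08,-0.052,0],[-0.11,-0.071,0],[-0.14,-0.091,0],[-0.17,-0.11,0],[-0.19,-0.123,0],[-0.2,-0.13,0],[-0.205,-0.133,0],[-0.205,-0.133,0],[-0.205,-0.133,0]], "turn": [[0,0,-0.06],[0,0,-0.16],[0,0,-0.26],[0,0,-0.36],[0,0,-0.46],[0,0,-0.56],[0,0,-0.66],[0,0,-0.74],[0,0,-0.8],[0,0,-0.824],[0,0,-0.824]]}}

```text
time: 12.05
ee_pos: [499.0, 59.4, 211.7]
eef_rot: [-0.814, -3.032, 0.001]
wrist_force: [0.8, 0.0, 0.6]
finger_gap: 17.9
grasp_force: 40.0
```

```bash
python3 go.py 421.7 -183.1 200 195.9
```

```text
lin [-0.0546 -0.2486  0.0118] turn [-1.000e-04 -2.300e-03 -8.019e-01] rows 6.109680638342717 pos [499.   59.4 211.7] F [0.8 0.  0.6] gap 17.946910322020166 [ 0.43  0.44 -0.8   1.91  0.38  0.95  0.5 ]
```

Request:
{"op": "play_rows", "data": {"linear": [[-0.005,-0.025,0.001],[-0.011,-0.05,0.002],[-0.018,-0.08,0.004],[-0.025,-0.11,0.005],[-0.032,-0.14,0.006],[-0.039,-0.17,0.008],[-0.045,-0.2,0.01],[-0.051,-0.23,0.011],[-0.0546,-0.2486,0.0118],[-0.0546,-0.2486,0.0118],[-0.0546,-0.2486,0.0118],[-0.0546,-0.2486,0.0118]], "turn": [[0,0,-0.06],[0,0,-0.15],[0,0,-0.24],[0,0,-0.33],[0,0,-0.42],[0,0,-0.51],[0,0,-0.6],[0,0,-0.7],[0,0,-0.77],[0,0,-0.802],[0,0,-0.802],[0,0,-0.802]]}}

```text
time: 13.05
ee_pos: [423.1, -181.8, 200.7]
eef_rot: [-0.434, 3.111, 0.002]
wrist_force: [-0.3, -0.3, -0.5]
finger_gap: 17.7
grasp_force: 40.0
```

```bash
python3 go.py 421.7 -183.1 91 195.9; python3 - <<'E'
from plate import *
d=snap("wrist");pickle.dump(d,open("w6.pkl","wb"));cv2.imwrite("pics/w6.png",d[0][:,:,::-1])
for t in(110,140):plate(d,t,f"w6 {t}")
for n in("pump","head_top","clip_tall"):print(n,look_for("wrist",n)[:2])
E
```

```text
lin [ 0.0017 -0.0009  0.1097] turn [ 0.0011  0.0003 -0.0003] rows 2.6307692158661835 pos [ 423.1 -181.8  200.7] F [-0.3 -0.3 -0.5] gap 17.732557233274875 [ 1.1   0.43 -0.96  2.02  0.44  0.92  1.75]
w6 110 centre 549.875 -147.125 size 139.75 139.75 ang 90.0 area 18747.9375
w6 140 centre 549.8749847412109 -147.12501525878906 size 139.74996948242188 139.74996948242188 ang -0.0 area 18783.21875
pump [{'rect': [234.2, 278.3, 40.7, 79.6], 'confidence': 0.74}, {'rect': [216.2, 212.7, 71.6, 145.2], 'confidence': 0.63}]
head_top [{'rect': [238.3, 352.8, 28.3, 5.9], 'confidence': 0.43}]
clip_tall [{'rect': [220.0, 213.7, 67.8, 141.8], 'confidence': 0.87}]
```

Request:
{"op": "play_rows", "data": {"linear": [[0.002,-0.001,0.02],[0.002,-0.001,0.045],[0.002,-0.001,0.07],[0.002,-0.001,0.09],[0.002,-0.001,0.1],[0.002,-0.001,0.106],[0.002,-0.001,0.109],[0.002,-0.001,0.11],[0.002,-0.001,0.11],[0.002,-0.001,0.11]], "turn": [[0,0,0],[0,0,0],[0,0,0],[0,0,0],[0,0,0],[0,0,0],[0,0,0],[0,0,0],[0,0,0],[0,0,0]]}}

```text
time: 14.08
ee_pos: [421.7, -184.6, 91.7]
eef_rot: [-0.435, 3.11, -0.001]
wrist_force: [-0.2, 0.5, -0.8]
finger_gap: 17.6
grasp_force: 40.0
```

```bash
python3 go.py 445.7 -176.3 89 195.9; python3 - <<'E'
import cv2
from h import *
a=snap("scene")[0];b=snap("top")[0]
a=cv2.resize(a[120:220,200:310,::-1],(660,600),interpolation=cv2.INTER_CUBIC)
cv2.imwrite("pics/h.png",a)
for n in("scene","top"):print(look_for(n,"clip_tall")[:2])
E
```

```text
lin [-0.0254  0.0014  0.0027] turn [-0.001   0.001   0.0005] rows 0.6129326652596172 pos [ 421.7 -184.6   91.7] F [-0.2  0.5 -0.8] gap 17.550223774701784 [ 0.95  0.6  -0.79  2.1   0.66  0.71  1.57]
[{'rect': [271.6, 162.0, 18.5, 11.2], 'confidence': 0.5}]
[{'rect': [302.8, 191.0, 9.5, 23.6], 'confidence': 0.43}]
```

Request:
{"op": "play_rows", "data": {"linear": [[0,0.0014,0.0025],[-0.004,0.0014,0.0025],[-0.008,0.0014,0.0025],[-0.012,0.0014,0.0025],[-0.016,0.0014,0.0025],[-0.02,0.0014,0.0025],[-0.024,0.0014,0.0025],[-0.0254,0.0014,0.0025],[-0.0254,0.0014,0.0025]], "turn": [[0,0,0],[0,0,0],[0,0,0],[0,0,0],[0,0,0],[0,0,0],[0,0,0],[0,0,0],[0,0,0]]}}

```text
time: 15.03
ee_pos: [445.6, -175.8, 88.4]
eef_rot: [-0.436, 3.111, 0.0]
wrist_force: [0.6, 0.1, -1.0]
finger_gap: 17.8
grasp_force: 40.0
```

```bash
python3 go.py 467.8 -170 88.5 195.9
```

```text
lin [-0.0229 -0.0005 -0.0001] turn [0.0001 0.0004 0.0012] rows 0.5491864959474912 pos [ 445.6 -175.8   88.4] F [ 0.6  0.1 -1. ] gap 17.757630856424285 [ 0.9   0.63 -0.78  2.05  0.67  0.73  1.54]
```

Request:
{"op": "play_rows", "data": {"linear": [[-0.004,-0.0003,0],[-0.008,-0.0003,0],[-0.012,-0.0003,0],[-0.016,-0.0003,0],[-0.019,-0.0003,0],[-0.022,-0.0003,0],[-0.023,-0.0003,0],[-0.023,-0.0003,0]], "turn": [[0,0,0],[0,0,0],[0,0,0],[0,0,0],[0,0,0],[0,0,0],[0,0,0],[0,0,0]]}}

```text
time: 15.7
ee_pos: [467.6, -169.9, 88.4]
eef_rot: [-0.436, 3.111, 0.0]
wrist_force: [-0.2, -0.1, -0.7]
finger_gap: 17.7
grasp_force: 40.0
```

```bash
python3 go.py 481.4 -166.1 88.5 195.9
```

```text
lin [-0.0143 -0.0002 -0.0001] turn [0.0001 0.0002 0.0009] rows 0.3425839366110143 pos [ 467.6 -169.9   88.4] F [-0.2 -0.1 -0.7] gap 17.694086668339022 [ 0.86  0.65 -0.78  2.01  0.67  0.76  1.53]
```

Request:
{"op": "play_rows", "data": {"linear": [[-0.003,0,0],[-0.006,0,0],[-0.009,0,0],[-0.011,0,0],[-0.0125,0,0],[-0.0135,0,0],[-0.014,0,0],[-0.014,0,0]], "turn": [[0,0,0],[0,0,0],[0,0,0],[0,0,0],[0,0,0],[0,0,0],[0,0,0],[0,0,0]]}}

```text
time: 16.37
ee_pos: [480.8, -166.1, 88.4]
eef_rot: [0.436, -3.111, -0.0]
wrist_force: [-0.1, 0.3, -0.7]
finger_gap: 17.3
grasp_force: 40.0
```

Request:
{"op": "play_rows", "data": {"linear": [[-0.0005,0,0],[-0.001,0,0],[-0.0015,0,0],[-0.0015,0,0],[-0.0015,0,0]], "turn": [[0,0,0],[0,0,0],[0,0,0],[0,0,0],[0,0,0]]}}

```text
time: 16.78
ee_pos: [481.3, -166.1, 88.2]
eef_rot: [0.435, -3.109, 0.0]
wrist_force: [-4.4, -1.0, 1.4]
finger_gap: 17.9
grasp_force: 40.0
```

Contact of 4.4 N, with the bridge at the stem as predicted. I'll ease off a little and set it down on the plate.

Request:
{"op": "play_rows", "data": {"linear": [[0.0005,0,0],[0.0005,0,0.0005],[0.0005,0,0.001],[0.0005,0,0.0015],[0.0005,0,0.0015]], "turn": [[0,0,0],[0,0,0],[0,0,0],[0,0,0],[0,0,0]]}}

```text
time: 17.2
ee_pos: [481.3, -166.1, 86.7]
eef_rot: [0.435, -3.11, 0.0]
wrist_force: [-6.1, -1.7, 0.7]
finger_gap: 17.7
grasp_force: 40.0
```

Request:
{"op": "play_rows", "data": {"linear": [[0.0005,0,0.0003],[0.0008,0,0.0006],[0.0008,0,0.0009],[0.0008,0,0.0009]], "turn": [[0,0,0],[0,0,0],[0,0,0],[0,0,0]]}}

```text
time: 17.53
ee_pos: [481.3, -166.1, 86.4]
eef_rot: [-0.436, 3.111, -0.001]
wrist_force: [-5.6, -1.0, 6.4]
finger_gap: 17.5
grasp_force: 40.0
```

Seated on the plate (6.4 N). I'll release and rise.

Request:
{"op": "play_rows", "data": {"linear": [[0,0,0],[0,0,0],[0,0,0],[0,0,0],[0,0,0],[0,0,-0.01],[0,0,-0.03],[0,0,-0.06],[0,0,-0.1],[0,0,-0.13],[0,0,-0.13],[0,0,-0.13]], "turn": [[0,0,0],[0,0,0],[0,0,0],[0,0,0],[0,0,0],[0,0,0],[0,0,0],[0,0,0],[0,0,0],[0,0,0],[0,0,0],[0,0,0]], "gripper": 0.2}}

```text
time: 18.53
ee_pos: [482.1, -166.4, 218.2]
eef_rot: [-0.435, 3.108, -0.004]
wrist_force: [-0.1, 0.3, -0.7]
finger_gap: 52.8
grasp_force: 0.0
```

```bash
python3 go.py 551.2 -146.2 190 195.9; python3 - <<'E'
from h import *
import pickle
d=snap("wrist");pickle.dump(d,open("w7.pkl","wb"));a=d[0][120:384,130:390,::-1]
b=snap("scene")[0][125:205,215:295,::-1]
cv2.imwrite("pics/i.png",np.hstack([cv2.resize(a,(400,400)),cv2.resize(b,(400,400),interpolation=cv2.INTER_CUBIC)]))
E
```

```text
lin [-0.0719  0.0005  0.0284] turn [-0.0028  0.0029  0.0005] rows 1.853769915876672 pos [ 482.1 -166.4  218.2] F [-0.1  0.3 -0.7] gap 52.827541473517925 [ 0.97  0.49 -0.94  1.89  0.47  1.    1.68]
```

View pics/i.png

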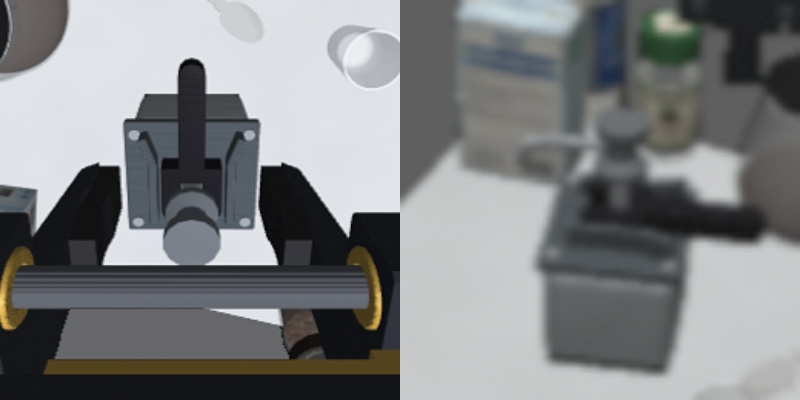

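The clip lies flat and straight between the rails with the stem in its slot (left crop: tail end (192,60), stem/head at (192,200)). In the scene crop on the right it sits level on the plate. I'll check the home position in numbers and go over the head with the gripper closed.

Request:
{"op": "play_rows", "data": {"linear": [[0,0,0],[-0.02,0,0],[-0.045,0,0],[-0.065,0,0.002],[-0.072,0.0003,0.01],[-0.072,0.0003,0.02],[-0.072,0.0003,0.028],[-0.072,0.0003,0.035],[-0.072,0.0003,0.04],[-0.072,0.0003,0.04],[-0.072,0.0003,0.04]], "turn": [[0,0,0],[0,0,0],[0,0,0],[0,0,0],[0,0,0],[0,0,0],[0,0,0],[0,0,0],[0,0,0],[0,0,0],[0,0,0]], "gripper": -1, "force": 10}}

```text
time: 19.55
ee_pos: [549.5, -146.5, 175.8]
eef_rot: [0.435, -3.111, -0.0]
wrist_force: [0.1, 0.6, 0.0]
finger_gap: 0.4
grasp_force: 0.0
```

```bash
python3 go.py 551 -146.2 163 195.9; python3 - <<'E'
from h import *
import pickle
I,K,Rm,o=pickle.load(open("w7.pkl","rb"));u=np.array([.9617,.274])
for z in(85,103):print(z,(ray(K,Rm,o,[[254.8,159.6]],z)[0,:2]-[551,-146.2])@u)
E
```

```text
lin [-0.0015 -0.0002  0.0128] turn [ 0.0001 -0.0007  0.0002] rows 0.30867823110469705 pos [ 549.5 -146.5  175.8] F [0.1 0.6 0. ] gap 0.41700161078338616 [ 0.8   0.63 -0.86  1.78  0.56  1.    1.57]
85 -89.3120259179682
103 -93.56135591806868
```

Request:
{"op": "play_rows", "data": {"linear": [[-0.001,0,0.004],[-0.001,0,0.008],[-0.001,0,0.011],[-0.001,0,0.0135],[-0.001,0,0.016],[-0.001,0,0.019],[-0.001,0,0.022],[-0.001,0,0.025],[-0.001,0,0.028],[-0.001,0,0.03],[-0.001,0,0.031],[-0.001,0,0.031]], "turn": [[0,0,0],[0,0,0],[0,0,0],[0,0,0],[0,0,0],[0,0,0],[0,0,0],[0,0,0],[0,0,0],[0,0,0],[0,0,0],[0,0,0]]}}

```text
time: 20.55
ee_pos: [551.0, -145.8, 145.0]
eef_rot: [0.436, -3.111, 0.0]
wrist_force: [-3.3, -0.2, 5.8]
finger_gap: 0.6
grasp_force: 3.0
```

Request:
{"op": "play_rows", "data": {"linear": [[0,0,0.0015],[0,0,0.003],[0,0,0.004],[0,0,0.0045],[0,0,0.005],[0,0,0.005]], "turn": [[0,0,0],[0,0,0],[0,0,0],[0,0,0],[0,0,0],[0,0,0]]}}

```text
time: 21.05
ee_pos: [551.1, -145.8, 140.2]
eef_rot: [0.436, -3.111, 0.001]
wrist_force: [-3.2, -0.2, 7.3]
finger_gap: 0.9
grasp_force: 3.4
```

Request:
{"op": "play_rows", "data": {"linear": [[0,0,0.0004],[0,0,0.0008],[0,0,0.0012],[0,0,0.0014],[0,0,0.0014]], "turn": [[0,0,0],[0,0,0],[0,0,0],[0,0,0],[0,0,0]]}}

```text
time: 21.47
ee_pos: [551.1, -145.8, 139.5]
eef_rot: [0.436, -3.111, 0.001]
wrist_force: [-5.7, -0.5, 12.1]
finger_gap: 0.4
grasp_force: 6.2
```

It has bottomed on the clip. I'll press slightly more and hold.

Request:
{"op": "play_rows", "data": {"linear": [[0,0,0.0003],[0,0,0.0005],[0,0,0.0005],[0,0,0.0005],[0,0,0.0005],[0,0,0.0005],[0,0,0.0005],[0,0,0.0005],[0,0,0.0005],[0,0,0.0005],[0,0,0.0005],[0,0,0.0005]], "turn": [[0,0,0],[0,0,0],[0,0,0],[0,0,0],[0,0,0],[0,0,0],[0,0,0],[0,0,0],[0,0,0],[0,0,0],[0,0,0],[0,0,0]]}}

```text
time: 22.47
ee_pos: [551.1, -145.8, 139.4]
eef_rot: [0.435, -3.111, 0.002]
wrist_force: [-5.9, -0.2, 16.9]
finger_gap: 0.3
grasp_force: 8.4
```

Request:
{"op": "play_rows", "data": {"linear": [[0,0,-0.004],[0,0,-0.008],[0,0,-0.012],[0,0,-0.016],[0,0,-0.02],[0,0,-0.024],[0,0,-0.03],[0,0,-0.045],[0,0,-0.07],[0,0,-0.09],[0,0,-0.09],[0,0,-0.09]], "turn": [[0,0,0],[0,0,0],[0,0,0],[0,0,0],[0,0,0],[0,0,0],[0,0,0],[0,0,0],[0,0,0],[0,0,0],[0,0,0],[0,0,0]]}}

```text
time: 23.47
ee_pos: [551.7, -145.9, 228.9]
eef_rot: [-0.435, 3.109, -0.001]
wrist_force: [-0.4, 0.7, 0.7]
finger_gap: 0.4
grasp_force: 0.0
```

```bash
python3 - <<'E'
from h import *
i=snap("scene")[0]
for n in("head_top","pump","clip_tall"):print(n,look_for("scene",n)[:2])
a=cv2.imread("pics/scene0.png")[143:160,240:270].astype(int);b=i[143:160,240:270,::-1].astype(int)
print("head region diff",abs(a-b).mean(),sense()["ee_pos"],sense()["wrist_force"])
E
```

```text
head_top [{'rect': [248.0, 146.7, 14.7, 15.7], 'confidence': 0.63}]
pump [{'rect': [236.6, 146.6, 37.4, 53.9], 'confidence': 0.94}]
clip_tall [{'rect': [248.8, 158.4, 37.1, 16.5], 'confidence': 0.54}]
head region diff 0.7627450980392156 [ 550.35963767 -145.80706117  226.90380696] [-0.25811137  0.14328247  0.21983081]
```

```bash
python3 -c "
from workcell import *
print(hand_in())"
```

```text
the job is handed in; nothing more can be done
None
```

I fitted the tall clip home round the pump's stem and pressed the head down onto it at about 17 N for roughly a second. The head sprang fully back up, and I handed the job in at 23.5 s; the clip's final position after the press was only confirmed roughly, from the scene camera.

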